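# Hold a headlight lens level over the light panel for inspection

### The job

Check the clear headlight lens for scratches: first turn the light panel's dimmer knob so that its white pointer line points at the green mark on the scale. Then lift the clear lens off its rubber rest by its edge, carry it level, dome up, and hold it level and still about 100 mm above the middle of the white panel for three seconds; do not let it touch the panel. Finish while still holding it there, with the knob still at the green mark and everything else on the bench left where it lies.

Things in the scene. Friction and masses are not known exactly. Their poses are not given: they have to be found in the camera images.
- panel (a point): Middle of the light panel's white diffuser (186 x 218 mm), on its top face, 38 mm above the bench; axes along the tray's sides, z up. The panel is a fixed aluminium tray, 210 mm (x) by 330 mm (y), 38 mm thick, at a different place and yaw each time. At its +y end is an 88 mm wide black control strip with the dimmer knob, whose axis is 163 mm along +y from this point.
- lightbox: The light panel's aluminium tray with all it carries (diffuser, control strip, knob). Origin: centre of its underside on the bench; axes parallel to those of panel, which lies 44 mm along -y and 38 mm up from here.
- dimmer (a joint): Angle of the dimmer knob in rad, 0 to 4.712 with stops; grows clockwise seen from above. Scale: 11 ticks 0.471 rad apart, first at 0, thin and white but for the seventh, the green mark (12 x 5 mm), at 2.827. Starts between 1.35 and 2.3: turn clockwise. Light friction (0.03 N m), stays where left. At 0 the pointer lies 135 degrees counter-clockwise from panel's +x.
- dimmer_grip (a point): On the knob's vertical axis at the height to grip, 71 mm above the bench; turns with the knob, its x axis along the white pointer line. Black knob: skirt disc 42 mm across, top 48 mm above the bench; on it an upright bar 40 mm long (along the pointer), 12 mm thick, top 78 mm above the bench: pinch it across its 12 mm. The white line runs from the centre to one end of the bar and down it.
- lens: Clear acrylic headlight lens, the only clear part, with two thin black seals round its edge: 64 mm across, vertical edge 16 mm high, then a low dome, 27 mm in all, about 80 g. Origin: centre of its flat underside; z up through the dome. Lies loose, centred, flat side down on a rubber rest, underside 20 mm above the bench. Pinch it by its edge across the middle, any direction.
- rest_clear: Fixed round black rubber rest under the clear lens, 20 mm high: foot 60 mm across and 5 mm high, 46 mm across from 9 mm up, so the lens overhangs it by 9 mm all round. Origin: centre of its underside on the bench. The clear lens on its rest, the amber lens on its rest and the blue spacer swap places between starts.
- amber_lens: Amber turn-signal lens, 52 mm across, 22 mm high, on a like rubber rest (underside 20 mm above the bench). Leave it. Origin: centre of its underside.
- spacer: Blue-anodized stem spacer ring, 36 mm across, 20 mm high, lying on the bench. Leave it. Origin: centre of its underside.
- hub_cover: Silver aluminium hub motor cover, 170 mm across, 32 mm high at its middle boss, lying on the bench beyond the work. Leave it. Origin: centre of its underside.
- throttle: Black twist throttle lying on the bench, about 115 mm long along its x, 48 mm high. Leave it. Origin: under its middle, on the bench.
- wrench: Steel combination wrench, 170 mm long along its x, 8 mm thick, lying on the bench. Leave it. Origin: centre of its underside.
- screwdriver: Screwdriver with yellow handle, 200 mm long along its x, handle 26 mm thick, lying on the bench. Leave it. Origin: under its middle, on the bench.
Mind the look-alikes: they are no part of the job. Of the things shaped like the lens, the clear one is meant.

How it is judged:
On the way, in this order (a step that is already met when the one before it is completed fails the run):
1. the dimmer knob's pointer stands at the green mark (2.827 rad, within 0.16) (value of joint dimmer between 2.667 and 2.987 rad), for 0.2 s.
2. the clear lens is lifted at least 25 mm clear of its rest by the fingers, level (z of lens in the frame of rest_clear above 0.045 m and contact force between the fingers and lens above 0.4 N and contact force between lens and rest_clear below 0.1 N and angle between lens's own z axis and vertical below 0.2 rad), for 0.1 s.
3. the clear lens is held level and still over the middle of the panel for two seconds, the knob still at the mark (all of step 1 and z of lens in the frame of panel between 0.06 and 0.15 m and horizontal distance between lens and panel below 0.04 m and angle between lens's own z axis and vertical below 0.12 rad and linear speed of lens below 0.02 m/s and angular speed of lens below 0.2 rad/s and contact force between the fingers and lens above 0.4 N and contact force between lens and lightbox below 0.1 N and contact force between lens and rest_clear below 0.1 N), for 2 s.
At the end, for the whole second after the job is handed in: Fingers alone hold the clear lens: underside 60 to 150 mm above the panel, centre within 40 mm of its middle, level within 0.12 rad, still (under 0.02 m/s, 0.2 rad/s), touching neither panel nor rest; knob at 2.827 rad within 0.16; the six other parts and tools within 30 mm of their starts (all of step 3 and distance of each of amber_lens, spacer, hub_cover, throttle, wrench, screwdriver from where it was at the start of the episode below 0.03 m); the arm keeps its last pose, push and grip.
It fails at once if the clear lens touches the light panel (contact force between lens and lightbox above 0.5 N).
It fails at once if the clear lens is tipped more than 0.35 rad (angle between lens's own z axis and vertical above 0.35 rad).
It fails at once if one of the other parts or tools on the bench is pushed more than 30 mm (distance of any of amber_lens, spacer, hub_cover, throttle, wrench, screwdriver from where it was at the start of the episode above 0.03 m).
It also fails if it takes over 64 s, if anything falls off the work surface, if the arm or the gripper's body presses on something with over 40 N, if the wrist force passes 120 N, or if a joint passes its speed limit or range.

### The arm

A 6-joint arm with a two-finger parallel gripper is mounted at the origin on the work surface. World frame = base frame: x ahead of the robot, y to its left, z up, the work surface at z = 0. Lengths are in m, angles in rad, forces in N, time in s.
With the tool pointing down it reaches from about 0.25 to 0.8 m from the base axis. Payload 3.9 kg.
Tool frame: the origin (TCP) lies at the very end of the fingers, on their centre line; the grasp point (between the pads) lies 19 mm behind it; z points along the fingers, y is the direction in which the jaws open and shut (so a half turn about z gives the same grasp; the last joint's range is limited). The gripper opens to 85 mm and grips with 20 to 120 N. Pads are 22 mm wide; open, the fingers measure 114 mm over their backs; the gripper's body (76 mm by 85 mm) begins 54 mm behind the grasp point. The pads swing forward as they close: fully open they stand 13 mm farther back than shut.
Start: joints at [1.329, 0.26, -0.138, 1.173, 0, 1.571], TCP at [0.126, 0.51, 0.231] pointing down, gripper open.
Joint ranges: [-2.78, 2.78], [-0.83, 1.72], [-1.28, 1.37], [-1.9, 2.12], [-1.57, 1.48], [-3.14, 3.14]. Speed limits (rad/s): [2.57, 2.57, 3.14, 3.14, 3.14, 3.14].

### API

Orientations are given as a 3x3 rotation matrix whose columns are the frame's x, y, z axes.
In Python, from rig import arm gives the robot as it stands. The module is installed in compiled form; this text tells all that it offers.
- The arm moves only by the shell command python3 -m crank 'ROWS' [FORCE]. ROWS is JSON, a list of rows, each a list of 3 entries, a list of its own where there are three numbers: the turn, a rotation vector about the tool's x, y, z normalised to -1 to 1, where 1 is pi rad, then the shift along the tool's x, y, z normalised to -1 to 1, where 1 is 0.25 m, then the opening, from 0 (shut) to 1 (fully open). In form: [[[ax, ay, az], [x, y, z], claw], ...]. A call has 1 to 8 rows; each row shifts and turns the commanded pose from where the row before left it, along the tool's axes as they then stand; what a row does not reach is not made up. A row lasts 1/8 s, in which the tool goes at most 62.5 mm and 10.7 degrees, less where a joint would pass 70% of its speed; a pose out of reach is approached as far as the arm can. A call with a number of a shift or a turn outside -1 to 1 is refused whole. A call with a gripper value outside its range is refused whole. The fingers move at their own pace and stop on an object; FORCE is the grip in N (left out, the last holds). Time passes only in rows, so rows that do not move let the fingers close. It gives the time, the measured TCP pose, the force and the opening at its end, in the units of the state.
- arm.sense(): the state, without advancing time (a new reading comes with each control period).
- arm.read_camera(name): name is "scene" or "top"; returns the picture (420x560x3 uint8, red, green, blue); there is no depth.
- arm.camera_params(name): a dict with "fovy" (degrees; the focal length in pixels is half the picture's height over the tangent of half this angle, whatever the lens; pixels are square), "cx", "cy" (the principal point, pixels), "rvec" (rotation vector, rad) and "tvec" (3), from world to camera coordinates, as OpenCV has them. Camera axes: x right, y down, z forward; pixel columns grow to the right and rows downward; lengths in m; the calibration is good to about 2 mm. A picture is of the moment at which its call begins. camera_params takes no time and is no camera call.
- arm.close_job(): hands the job in, once; it reports no verdict.
Trained networks look in the newest picture that a camera, given by its name, has taken for a name from the list of things; names that differ only in an ending like _2 or _b are one class to them, and where a whole thing is asked for, a point or a joint stands for the part that bears it (a point fixed in the world has none). Each returns a list of dicts, best first, with "p" (0 to 1); they miss things now and then, are a little off and sometimes report something else, mostly with a low value. They report only what shows in the picture. A call takes as long as a camera call. They do not tell look-alikes from the thing itself.
- arm.boxes_of(thing, camera): "position" ([column, row] in pixels, amid what is visible of it).
- arm.trace(thing, camera): "pixels" (420x560 bool, what is visible of it) and "position" ([column, row] in pixels, amid what is visible of it).
- arm.mark_of(thing, camera): "position" ([column, row] in pixels: a listed point, or the origin of a listed thing).
The state is a dict: "time": time; "qpos": joint angles; "dq": joint speeds; "effort": joint torques, N m; "tool_pos": TCP position; "eef_rot": TCP orientation; "force": force on the tool from outside, world axes, zero at the start; "wrist_torque": the same for the moment, N m; "finger_gap": opening from 0.0 (shut) to 1.0 (fully open).
Only numpy, scipy, OpenCV 4.12 (cv2) and the standard library are available. Lean on these libraries where they do the work, as an engineer would, in place of code of your own. Each camera call takes 0.05 s, during which the arm holds its last target.

## Working session

There is one attempt and no reset: what is moved stays moved. The work goes in short steps, Python scripts to look and compute and a shell command to move; the robot and the scene stay as the last step left them, time stands still between calls to the robot, and variables do not carry over. Pictures are saved under pics/ and viewed, and the job is handed in when it is done.

```bash
mkdir -p pics
python3 - <<'E'
from rig import arm
import cv2
s=arm.sense(); print(s)
for c in("scene","top"):
    im=arm.read_camera(c); cv2.imwrite(f"pics/{c}0.png",im[:,:,::-1]); print(c,arm.camera_params(c))
for t in("panel","dimmer_grip","lens","rest_clear","amber_lens","spacer","lightbox"):
    for c in("scene","top"):
        r=arm.mark_of(t,c); print(t,c,[(x["position"],round(x["p"],2)) for x in r[:3]])
print(arm.sense()["time"])
E
```

```text
{'time': 0.0, 'qpos': array([ 1.32898945e+00,  2.60657703e-01, -1.39365957e-01,  1.17267480e+00,
       -1.66983317e-05,  1.57083019e+00]), 'dq': array([ 0.00040148,  0.00185567,  0.00060852,  0.00058918, -0.0009978 ,
        0.00183105]), 'effort': array([-1.61377568e-03, -4.05681288e+01,  2.53921580e+01,  1.87202630e-02,
       -1.04189232e-04,  7.18555668e-07]), 'tool_pos': array([0.12556037, 0.50907643, 0.23047986]), 'eef_rot': array([[-9.70898789e-01,  2.39489769e-01, -4.39267619e-04],
       [ 2.39490171e-01,  9.70897025e-01, -1.85079444e-03],
       [-1.67627073e-05, -1.90213436e-03, -9.99998191e-01]]), 'force': array([-0.75847623, -0.01628479, -0.59837936]), 'wrist_torque': array([-0.01557539,  0.04158813, -0.00425842]), 'finger_gap': 0.9988938140649838}
scene {'fovy': 55.934377075358974, 'cx': 277.2903664155769, 'cy': 208.29401601145628, 'rvec': array([ 1.59306588,  1.82796465, -0.83164173]), 'tvec': array([ 0.15974916, -0.30375321,  1.3392952 ])}
top {'fovy': 50.995019522597325, 'cx': 280.39488156941053, 'cy': 217.55102935179534, 'rvec': array([ 2.17023536, -2.17029573,  0.16893066]), 'tvec': array([-0.11025036,  0.55115357,  1.11829807])}
panel scene [([350.6, 207.1], 0.71), ([132.6, 241.6], 0.43), ([422.8, 200.8], 0.42)]
panel top [([213.3, 234.3], 0.59)]
dimmer_grip scene [([421.4, 200.4], 0.8)]
dimmer_grip top [([143.4, 236.8], 0.51)]
lens scene [([186.7, 183.3], 0.91), ([111.6, 210.5], 0.83), ([157.7, 202.5], 0.73)]
lens top [([418.9, 220.8], 0.94), ([369.4, 270.8], 0.77), ([380.5, 226.5], 0.75)]
rest_clear scene []
rest_clear top []
amber_lens scene [([218.4, 225.5], 0.69)]
amber_lens top [([318.8, 204.7], 0.74)]
spacer scene [([240.1, 194.4], 0.62)]
spacer top [([196.0, 234.5], 0.42), ([314.8, 262.6], 0.41)]
lightbox scene [([351.4, 206.8], 0.63), ([363.2, 222.7], 0.57)]
lightbox top [([195.0, 235.0], 0.55)]
0.8
```

View pics/scene0.png

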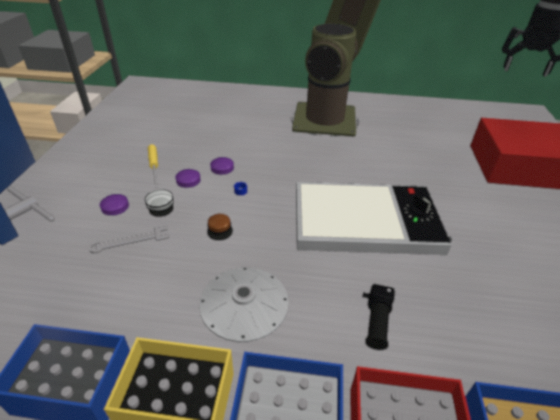

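View pics/top0.png

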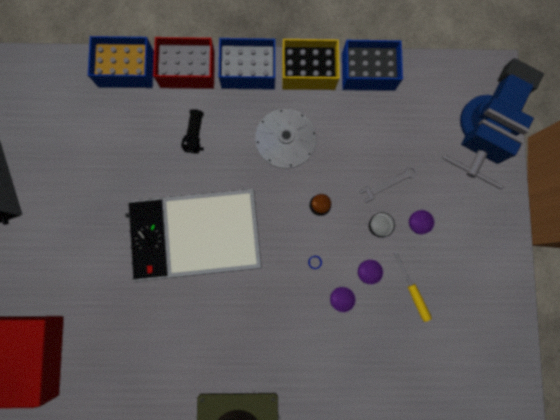

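Run:
```python
import cv2
a=cv2.imread("pics/top0.png"); 
b=cv2.resize(a[150:310,90:230],None,fx=3.5,fy=3.5,interpolation=cv2.INTER_CUBIC)
cv2.imwrite("pics/knobcrop.png",b)
b=cv2.resize(a[180:300,285:445],None,fx=4,fy=4,interpolation=cv2.INTER_CUBIC)
cv2.imwrite("pics/lenscrop.png",b)
```

```text
(no output)
```

View pics/knobcrop.png

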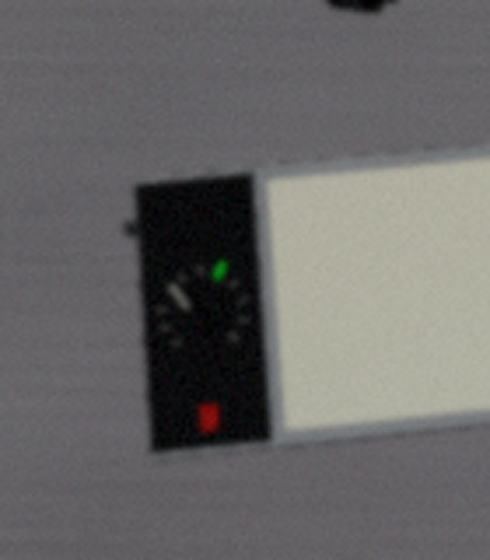

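View pics/lenscrop.png

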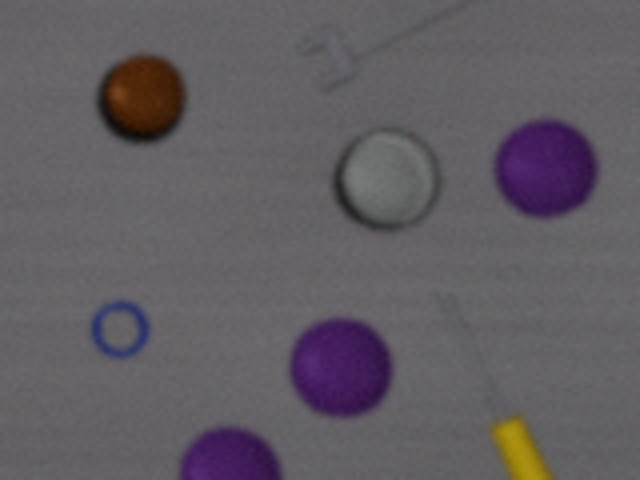

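The clear lens shows at top (381,224) and scene (160,202). Purple look-alikes are at top (421,222), (370,271) and (342,299), and the amber one is at (320,204). Only the one at (381,224) is clear with black seals, and the enlarged crop confirms it. The knob pointer points up-left, and the green mark is up-right of the knob at top (152,227).

```bash
cat > h.py <<'E'
import numpy as np, cv2
from rig import arm
from scipy.optimize import least_squares
def cam(c):
    p=arm.camera_params(c); f=210/np.tan(np.radians(p["fovy"]/2))
    K=np.array([[f,0,p["cx"]],[0,f,p["cy"]],[0,0,1]]); return K,np.array(p["rvec"],float),np.array(p["tvec"],float)
def proj(c,P):
    K,r,t=cam(c); return cv2.projectPoints(np.array(P,float).reshape(-1,1,3),r,t,K,None)[0][:,0]
def ray(c,px,z):
    K,r,t=cam(c); R=cv2.Rodrigues(r)[0]; o=-R.T@t
    d=R.T@np.linalg.inv(K)@np.array([px[0],px[1],1.]); return o+d*(z-o[2])/d[2]
def quad(mask):
    c=max(cv2.findContours(mask.astype(np.uint8),cv2.RETR_EXTERNAL,cv2.CHAIN_APPROX_NONE)[0],key=cv2.contourArea)
    return c[:,0].astype(float)
E
python3 - <<'E'
from h import *
from scipy.spatial import cKDTree
obs={}
for c in("top","scene"):
    im=cv2.imread(f"pics/{c}0.png").astype(int); 
    m=(im.min(2)>135); 
    if c=="scene": m[:170]=0; m[260:]=0
    n,l,s,ce=cv2.connectedComponentsWithStats(m.astype(np.uint8)); k=1+np.argmax(s[1:,4]); print(c,s[k],im[235,213],im[212,350])
    obs[c]=quad(l==k)
def outline(p):
    x,y,a=p; R=np.array([[np.cos(a),-np.sin(a)],[np.sin(a),np.cos(a)]])
    t=np.linspace(-1,1,60); e=np.concatenate([np.c_[t*.093,t*0+.109],np.c_[t*.093,t*0-.109],np.c_[t*0+.093,t*.109],np.c_[t*0-.093,t*.109]])
    return np.c_[e@R.T+[x,y],np.full(len(e),.038)]
for cs in(["top"],["scene"],["top","scene"]):
    g=ray("top",(213,234),.038)
    tr={c:cKDTree(obs[c]) for c in cs}
    f=lambda p:np.concatenate([tr[c].query(proj(c,outline(p)))[0] for c in cs])
    r=least_squares(f,[g[0],g[1],.07],loss="soft_l1",x_scale=[.1,.1,.1],diff_step=1e-4); print(cs,r.x,np.sqrt(np.mean(r.fun**2)))
print("green",ray("top",(152.5,227.3),.039))
for px in((138.0,231),(143.5,238.5)): print("ptr",ray("top",px,.078))
p=r.x;a=p[2]
k=p[:2]+.163*np.array([-np.sin(a),np.cos(a)]);print("knob",k,proj("top",[[*k,.078]]),proj("scene",[[*k,.078]]))
for ang in (0,2.827):
    th=a+np.radians(135)-ang; print(ang,proj("top",[[k[0]+.028*np.cos(th),k[1]+.028*np.sin(th),.038]]))
print("lens top",ray("top",arm.boxes_of("lens","top")[0]["position"],.03))
for c in("top","scene"):
    for x in arm.trace("lens",c)[:5]: print(c,x["position"],x["p"],ray(c,x["position"],.033),x["pixels"].sum())
    print([ (x["position"],round(x["p"],2),ray(c,x["position"],.02)[:2]) for x in arm.mark_of("lens",c)])
im=cv2.imread("pics/scene0.png"); cv2.imwrite("pics/kn_s.png",cv2.resize(im[170:250,380:460],None,fx=6,fy=6,interpolation=cv2.INTER_CUBIC))
cv2.imwrite("pics/ln_s.png",cv2.resize(im[140:260,80:260],None,fx=4,fy=4,interpolation=cv2.INTER_CUBIC))
E
```

```text
top [ 166  193   91   80 6162] [159 176 174] [102 100 102]
scene [    0   170   560    90 39885] [27 27 25] [205 221 222]
['top'] [0.51234863 0.07073505 0.10258035] 0.4433182134817969
['scene'] [ 0.33837785  0.04666381 -0.22915305] 16.911602429221674
['top', 'scene'] [0.51238816 0.0707295  0.10309304] 18.50900209686052
green [0.52478287 0.22078636 0.039     ]
ptr [0.51143032 0.24619152 0.078     ]
ptr [0.49270327 0.23191197 0.078     ]
knob [0.49561375 0.23286407] [[143.15749228 237.33291669]] [[423.02593705 197.15814664]]
0 [[140.26269796 247.01512735]]
2.827 [[151.77526659 228.50820057]]
lens top [ 0.53858054 -0.48460922  0.03      ]
top [420.7, 223.0] 0.89 [ 0.53770109 -0.48245061  0.033     ] 475
top [369.6, 272.0] 0.69 [ 0.40903872 -0.34257048  0.033     ] 524
top [383.2, 226.7] 0.6 [ 0.52771667 -0.38198565  0.033     ] 510
top [342.4, 297.9] 0.6 [ 0.34282284 -0.27008682  0.033     ] 545
top [320.7, 204.0] 0.39 [ 0.58792779 -0.21718392  0.033     ] 314
[([418.9, 220.8], 0.94, array([ 0.54511856, -0.48242667])), ([369.4, 270.8], 0.77, array([ 0.41220693, -0.34514475])), ([380.5, 226.5], 0.75, array([ 0.52961725, -0.37820184])), ([343.3, 297.5], 0.62, array([ 0.3431227 , -0.27466554]))]
scene [222.1, 164.5] 0.85 [ 0.37264012 -0.26249732  0.033     ] 365
scene [156.3, 202.3] 0.84 [ 0.55181424 -0.37780221  0.033     ] 537
scene [186.1, 177.0] 0.65 [ 0.44262988 -0.33968434  0.033     ] 412
scene [110.3, 206.3] 0.57 [ 0.58180489 -0.47701967  0.033     ] 499
[([186.7, 183.3], 0.91, array([ 0.45176455, -0.33698539])), ([111.6, 210.5], 0.83, array([ 0.58160516, -0.47736892])), ([157.7, 202.5], 0.73, array([ 0.53715495, -0.38218126])), ([223.0, 163.2], 0.64, array([ 0.34723554, -0.26697786]))]
```

View pics/kn_s.png

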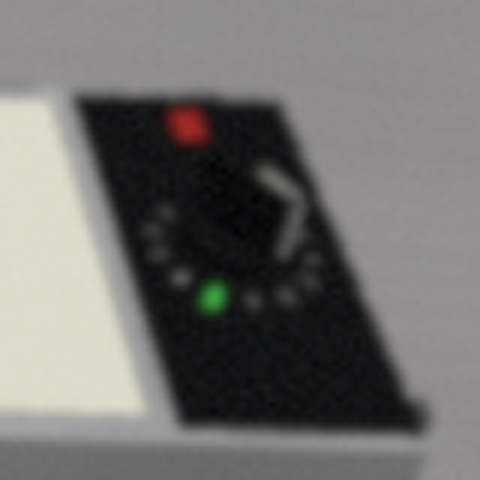

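View pics/ln_s.png

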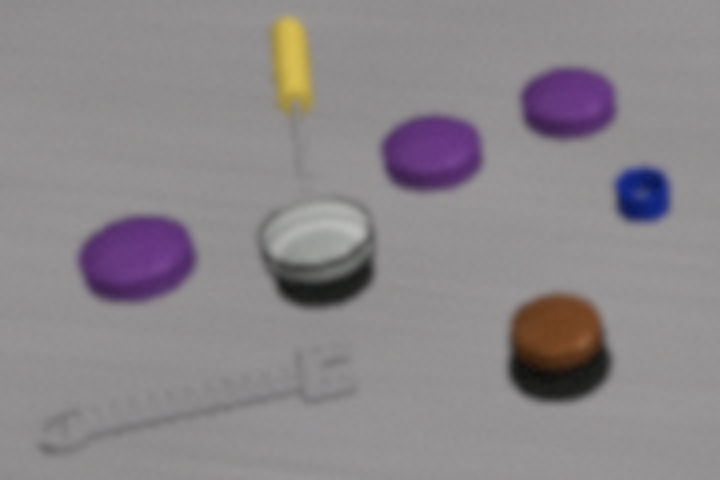

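```bash
cat >> h.py <<'E'
def circ(x,y,z,r=.032):
    t=np.linspace(0,6.283,72); return np.c_[x+r*np.cos(t),y+r*np.sin(t),0*t+z]
def lensbox(c,x,y):
    p=proj(c,np.r_[circ(x,y,.02),circ(x,y,.036)]); return np.r_[p.min(0),p.max(0)]
E
python3 - <<'E'
from h import *
p=np.array([.5123,.0707,.1026]);a=p[2];ex=np.array([np.cos(a),np.sin(a)]);ey=np.array([-ex[1],ex[0]])
k=p[:2]+.163*ey; print("knob",k)
im=cv2.imread("pics/scene0.png"); q=proj("scene",[[*(p[:2]+sx*.093*ex+sy*.109*ey),.038] for sx,sy in((1,1),(1,-1),(-1,-1),(-1,1))]); print(q.round(1))
for s in q: cv2.circle(im,tuple(int(round(v)) for v in s),1,(0,0,255),-1)
cv2.imwrite("pics/q.png",cv2.resize(im[170:260,280:460],None,fx=4,fy=4))
for c,i,t in(("top",(143.1,237.4),(139.1,232.3)),("scene",(424.2,198.3),(430.3,203.3))):
    I,T=ray(c,i,.078)[:2],ray(c,t,.078)[:2]; 
    for d in (T-I,T-k):
        th=np.arctan2(d[1],d[0]); print(c,I,T,"len",np.linalg.norm(d),"world ang",np.degrees(th),"dimmer",np.radians(135)+a-th)
ot=np.array([334,127,441,230])/4+np.array([285,180]*2)
os=np.array([258,197,376,285])/4+np.array([80,140]*2)
for nm,f in(("top",lambda v:lensbox("top",*v)-ot),("scene",lambda v:lensbox("scene",*v)-os),("both",lambda v:np.r_[lensbox("top",*v)-ot,lensbox("scene",*v)-os])):
    r=least_squares(f,[.53,-.38]); print(nm,r.x,r.fun.round(1))
E
```

```text
knob [0.49560553 0.23284282]
[[404.1 238. ]
 [302.4 234.8]
 [300.7 183.2]
 [387.8 185.9]]
top [0.49544631 0.23299977] [0.5081799 0.2433506] len 0.01640988071459895 world ang 39.1068278359698 dimmer 1.7762515844441027
top [0.49544631 0.23299977] [0.5081799 0.2433506] len 0.016386836025977635 world ang 39.88381329728036 dimmer 1.7626906299041063
scene [0.4994766  0.23486916] [0.51575463 0.24561255] len 0.019503706295602344 world ang 33.42455420417509 dimmer 1.8754259683181762
scene [0.4994766  0.23486916] [0.51575463 0.24561255] len 0.023854814793699348 world ang 32.36496109964774 dimmer 1.893919356723607
top [ 0.53364479 -0.37973406] [ 0.6  0.6 -0.6 -0.6]
scene [ 0.53681345 -0.37662158] [ 0.4 -0.  -0.4  0. ]
both [ 0.53446084 -0.37844604] [ 0.1  0.3 -1.1 -0.9  0.  -0.6 -0.8 -0.7]
```

View pics/q.png

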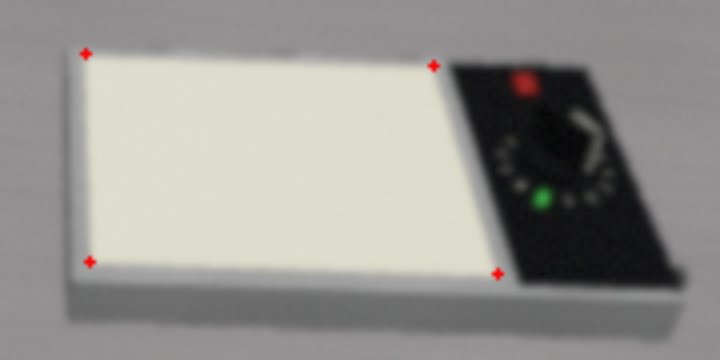

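```bash
python3 -m crank '[[[0,0,0],[-0.1,-0.04,0],0.5],[[0,0,0],[-0.2,-0.085,0],0.5],[[0,0,0],[-0.2,-0.085,0],0.5],[[0,0,0],[-0.2,-0.085,0],0.5],[[0,0,0],[-0.2,-0.085,0],0.5],[[0,0,0],[-0.2,-0.085,0],0.5],[[0,0,0],[-0.2,-0.085,0],0.5],[[0,0,0],[-0.2,-0.085,0],0.5]]' 30
python3 - <<'E'
from h import *
s=arm.sense();print(s["time"],s["qpos"],s["tool_pos"],s["eef_rot"],s["finger_gap"])
for n,px in(("wrench open",(368,193)),("wr far",(412,172)),("sd tip",(396,255)),("sd ferrule",(411,287))): print(n,ray("top",px,.004))
for n,px in(("purple",(421.5,222)),("p2",(370.5,271.7)),("amber",(320.5,204.2)),("spacer",(315,262))): print(n,ray("top",px,.015))
E
```

```text
time: 2.05
tool_pos: [0.4532, 0.2646, 0.2315]
eef_rot: [[-0.971, 0.24, 0.0], [0.24, 0.971, 0.001], [-0.0, 0.001, -1.0]]
force: [0.5, 0.4, 0.2]
finger_gap: 0.503
2.05 [ 5.28361656e-01  2.59075074e-01 -1.38893622e-01  1.17214220e+00
  1.87016750e-04  7.70285808e-01] [0.45320504 0.26461347 0.23148884] [[-9.70878726e-01  2.39570973e-01  4.97678867e-04]
 [ 2.39571217e-01  9.70878661e-01  5.07050544e-04]
 [-3.61711200e-04  6.11514118e-04 -9.99999748e-01]] 0.5034120734897927
wrench open [ 0.62327921 -0.35078609  0.004     ]
wr far [ 0.68248863 -0.47446716  0.004     ]
sd tip [ 0.45433009 -0.42198424  0.004     ]
sd ferrule [ 0.36920339 -0.45933228  0.004     ]
purple [ 0.54247199 -0.49111378  0.015     ]
p2 [ 0.40986226 -0.34916856  0.015     ]
amber [ 0.59022633 -0.21885125  0.015     ]
spacer [ 0.43557761 -0.20220089  0.015     ]
```

```bash
python3 -m crank '[[[0,0,0],[-0.197,-0.082,0],0.5],[[0,0,-0.058],[0,0,0.08],0.5],[[0,0,-0.058],[0,0,0.08],0.5],[[0,0,-0.058],[0,0,0.08],0.5],[[0,0,-0.058],[0,0,0.08],0.5],[[0,0,-0.058],[0,0,0.08],0.5],[[0,0,0],[0,0,0],0.5],[[0,0,0],[0,0,0],0.5]]' 30
python3 - <<'E'
from h import *
s=arm.sense();print(s["time"],s["qpos"],s["finger_gap"])
im=arm.read_camera("scene");cv2.imwrite("pics/s2.png",cv2.resize(im[130:250,340:480,::-1],None,fx=5,fy=5,interpolation=cv2.INTER_CUBIC))
im=arm.read_camera("top");cv2.imwrite("pics/t2.png",cv2.resize(im[190:290,90:210,::-1],None,fx=5,fy=5,interpolation=cv2.INTER_CUBIC))
E
```

```text
time: 3.05
tool_pos: [0.4951, 0.2343, 0.132]
eef_rot: [[-0.786, -0.618, 0.001], [-0.618, 0.786, 0.0], [-0.001, -0.0, -1.0]]
force: [0.1, -0.0, -0.1]
finger_gap: 0.495
3.05 [ 4.41973368e-01  3.58082094e-01 -2.65550846e-01  9.46318200e-01
 -1.69200683e-05 -2.24735793e-01] 0.4950252532226467
```

View pics/s2.png

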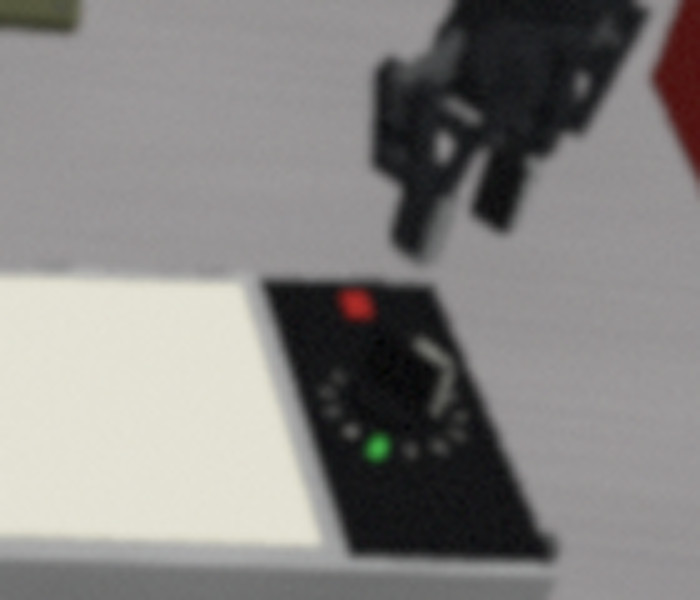

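View pics/t2.png

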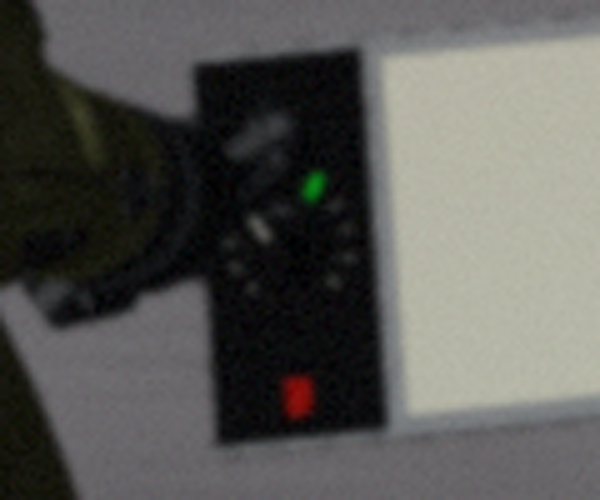

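```bash
python3 - <<'E'
from h import *
print(proj("scene",[[.4951,.2343,.132],[.4951,.2343,.145],[.496,.233,.078]]),proj("top",[[.4951,.2343,.132]]))
E
python3 -m crank '[[[0,0,0],[0,0,0.08],0.5],[[0,0,0],[0,0,0.08],0.5],[[0,0,0],[0,0,0.08],0.5],[[0,0,0],[0,0,0.04],0.5],[[0,0,0],[0,0,0.02],0.5],[[0,0,0],[0,0,0],0.5]]' 30
```

```text
[[430.05458974 177.58517481]
 [431.67673777 172.65404998]
 [423.11368066 197.26925847]] [[136.16593688 235.70740491]]
time: 3.9
tool_pos: [0.495, 0.2342, 0.0566]
eef_rot: [[-0.784, -0.62, 0.0], [-0.62, 0.784, 0.0], [-0.0, -0.0, -1.0]]
force: [-0.5, -1.5, 0.6]
finger_gap: 0.504
```

```bash
python3 -m crank '[[[0,0,0],[0,0,0.012],0.5],[[0,0,0],[0,0,0],0],[[0,0,0],[0,0,0],0],[[0,0,0],[0,0,0],0],[[0,0,0],[0,0,0],0],[[0,0,0],[0,0,0],0]]' 25
python3 - <<'E'
from h import *
s=arm.sense(); print(s["force"],s["wrist_torque"],s["tool_pos"],s["finger_gap"])
E
```

```text
time: 4.65
tool_pos: [0.4956, 0.2331, 0.0537]
eef_rot: [[-0.785, -0.62, 0.002], [-0.62, 0.785, -0.002], [-0.0, -0.003, -1.0]]
force: [2.5, -5.3, 1.8]
finger_gap: 0.134
[ 2.53267203 -5.28967334  1.77529337] [-0.9623586  -0.41169114  0.08672054] [0.49559105 0.23312367 0.0537056 ] 0.1337385556236899
```

```bash
python3 -m crank '[[[0,0,0.03],[0,0,0],0],[[0,0,0.05],[0,0,0],0],[[0,0,0.05],[0,0,0],0],[[0,0,0.05],[0,0,0],0],[[0,0,0.05],[0,0,0],0],[[0,0,0.05],[0,0,0],0],[[0,0,0.05],[0,0,0],0],[[0,0,0],[0,0,0],0]]'
python3 - <<'E'
from h import *
s=arm.sense(); print(s["force"],s["wrist_torque"],s["qpos"])
R=s["eef_rot"]; print("y ang",np.degrees(np.arctan2(R[1,1],R[0,1])))
im=arm.read_camera("scene");cv2.imwrite("pics/s3.png",cv2.resize(im[130:250,340:480,::-1],None,fx=5,fy=5,interpolation=cv2.INTER_CUBIC))
E
```

```text
time: 5.65
tool_pos: [0.4955, 0.2339, 0.0537]
eef_rot: [[-0.934, 0.358, 0.002], [0.358, 0.934, -0.0], [-0.002, 0.0, -1.0]]
force: [2.3, -3.8, 2.6]
finger_gap: 0.137
[ 2.2554077  -3.75085015  2.57918824] [-0.67302638 -0.46200043 -0.05158216] [ 0.44162259  0.43267896 -0.37883003  0.7580189  -0.00112103  0.80775251]
y ang 69.02226728324867
```

View pics/s3.png

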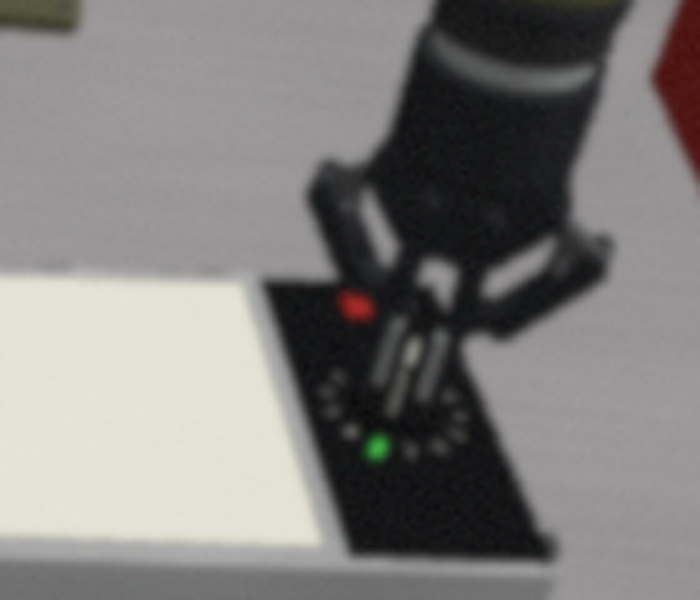

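```bash
python3 -m crank '[[[0,0,0],[0,0,0],0.3],[[0,0,0],[0,0,0],0.5],[[0,0,0],[0,0,0],0.5],[[0,0,0],[0,0,-0.1],0.5],[[0,0,0],[0,0,-0.2],0.5],[[0,0,0],[0,0,-0.2],0.5],[[0,0,0],[0,-0.15,-0.1],0.7],[[0,0,0],[0,-0.2,0],1]]'
python3 - <<'E'
from h import *
for c,(a,b,d,e) in(("scene",(130,250,340,480)),("top",(190,290,90,210))):
    im=arm.read_camera(c);cv2.imwrite(f"pics/{c}4.png",cv2.resize(im[a:b,d:e,::-1],None,fx=5,fy=5,interpolation=cv2.INTER_CUBIC))
E
```

```text
time: 6.7
tool_pos: [0.4651, 0.1531, 0.2058]
eef_rot: [[-0.934, 0.357, 0.006], [0.357, 0.934, 0.002], [-0.004, 0.004, -1.0]]
force: [0.5, 0.1, 0.4]
finger_gap: 0.893
```

View pics/scene4.png

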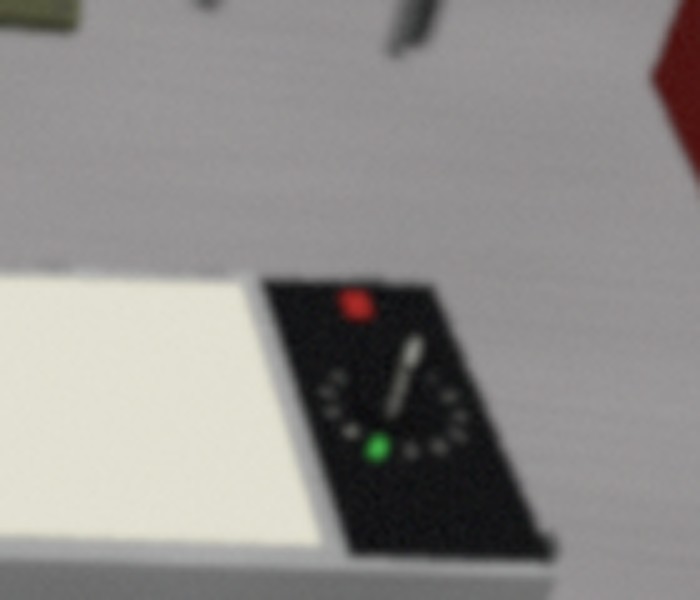

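View pics/top4.png

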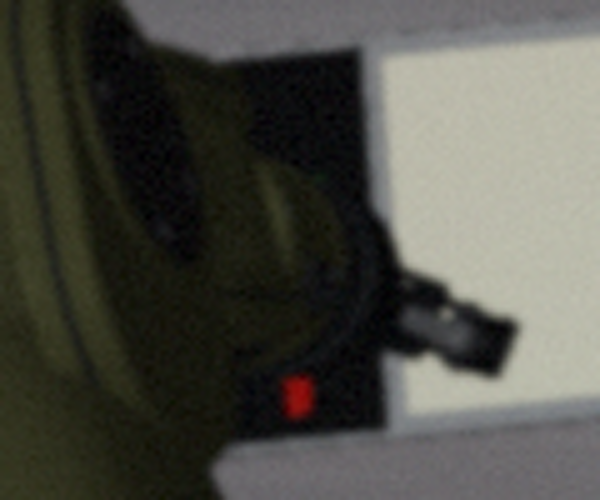

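Run:
```python
from h import *
k=np.array([.4957,.2330]);a=.1026
for d in(2.6,2.7,2.827,2.95):
    th=np.radians(135)+a-d; u=np.array([np.cos(th),np.sin(th)])
    P=[[*k,.078],[*(k+.02*u),.078],[*(k+.02*u),.05],[*(k+.028*u),.038]]
    print(d,((proj("scene",P)-[340,130])*5).round(0).tolist())
# carry plan for the approach: lens
L=np.array([.535,-.379]); s=arm.sense(); R=s["eef_rot"]; D=np.r_[L-s["tool_pos"][:2],0]; print(R.T@D, s["tool_pos"])
for ang in range(0,180,10):
    u=np.array([np.cos(np.radians(ang)),np.sin(np.radians(ang))]); v=np.array([-u[1],u[0]])
    o=[]
    for n,q in dict(wr=(.623,-.351),wr2=(.632,-.37),sd=(.454,-.422),sd2=(.437,-.429),p1=(.5425,-.491),p2=(.41,-.349)).items():
        r=np.array(q)-L; al,ac=abs(r@u),abs(r@v); d=np.hypot(max(0,al-.06),max(0,ac-.013)); o.append((n,round((d-(.032 if n[0]=='p' else 0))*1000)))
    print(ang,o)
```

```text
2.6 [[415.0, 336.0], [416.0, 363.0], [400.0, 411.0], [393.0, 442.0]]
2.7 [[415.0, 336.0], [411.0, 362.0], [395.0, 410.0], [387.0, 440.0]]
2.827 [[415.0, 336.0], [405.0, 360.0], [390.0, 408.0], [379.0, 438.0]]
2.95 [[415.0, 336.0], [400.0, 358.0], [384.0, 406.0], [372.0, 435.0]]
[-0.26053238 -0.46567391  0.00062402] [0.46058685 0.14938658 0.20373316]
0 [('wr', 32), ('wr2', 37), ('sd', 37), ('sd2', 53), ('p1', 67), ('p2', 35)]
10 [('wr', 32), ('wr2', 37), ('sd', 31), ('sd2', 49), ('p1', 67), ('p2', 37)]
20 [('wr', 32), ('wr2', 36), ('sd', 31), ('sd2', 49), ('p1', 63), ('p2', 43)]
30 [('wr', 31), ('wr2', 40), ('sd', 32), ('sd2', 50), ('p1', 56), ('p2', 50)]
40 [('wr', 34), ('wr2', 47), ('sd', 30), ('sd2', 49), ('p1', 46), ('p2', 60)]
50 [('wr', 41), ('wr2', 56), ('sd', 33), ('sd2', 51), ('p1', 36), ('p2', 70)]
60 [('wr', 50), ('wr2', 67), ('sd', 40), ('sd2', 57), ('p1', 28), ('p2', 78)]
70 [('wr', 60), ('wr2', 75), ('sd', 49), ('sd2', 65), ('p1', 22), ('p2', 83)]
80 [('wr', 69), ('wr2', 81), ('sd', 59), ('sd2', 75), ('p1', 19), ('p2', 83)]
90 [('wr', 75), ('wr2', 84), ('sd', 68), ('sd2', 85), ('p1', 20), ('p2', 80)]
100 [('wr', 79), ('wr2', 84), ('sd', 74), ('sd2', 92), ('p1', 20), ('p2', 73)]
110 [('wr', 79), ('wr2', 81), ('sd', 78), ('sd2', 96), ('p1', 19), ('p2', 63)]
120 [('wr', 77), ('wr2', 76), ('sd', 79), ('sd2', 97), ('p1', 23), ('p2', 53)]
130 [('wr', 72), ('wr2', 67), ('sd', 77), ('sd2', 94), ('p1', 29), ('p2', 45)]
140 [('wr', 65), ('wr2', 57), ('sd', 72), ('sd2', 88), ('p1', 38), ('p2', 39)]
150 [('wr', 55), ('wr2', 47), ('sd', 65), ('sd2', 79), ('p1', 48), ('p2', 35)]
160 [('wr', 45), ('wr2', 40), ('sd', 55), ('sd2', 69), ('p1', 58), ('p2', 36)]
170 [('wr', 37), ('wr2', 36), ('sd', 45), ('sd2', 60), ('p1', 64), ('p2', 36)]
```

```bash
python3 -m crank '[[[0,0,0],[-0.06,-0.1,0],1],[[0,0,0],[-0.104,-0.186,0],1],[[0,0,0],[-0.104,-0.186,0],1],[[0,0,0],[-0.104,-0.186,0],1],[[0,0,0],[-0.104,-0.186,0],1],[[0,0,0],[-0.104,-0.186,0],1],[[0,0,0],[-0.104,-0.186,0],1],[[0,0,0],[-0.06,-0.1,0],1]]'
python3 - <<'E'
from h import *
im=arm.read_camera("top");cv2.imwrite(f"pics/t5.png",cv2.resize(im[190:290,90:210,::-1],None,fx=5,fy=5,interpolation=cv2.INTER_CUBIC))
cv2.imwrite(f"pics/t5b.png",im[:,:,::-1])
im=arm.read_camera("scene");cv2.imwrite(f"pics/s5b.png",im[:,:,::-1])
L=np.array([.535,-.379]); s=arm.sense(); R=s["eef_rot"]; D=np.r_[L-s["tool_pos"][:2],0]; print(R.T@D/.25, s["tool_pos"],s["finger_gap"])
k=np.array([.4957,.2330]);a=.1026
for d in(2.7,2.827,2.95):
    th=np.radians(135)+a-d; u=np.array([np.cos(th),np.sin(th)])
    P=[[*k,.078],[*(k+.02*u),.078],[*(k+.02*u),.05],[*(k+.028*u),.038]]
    print(d,((proj("top",P)-[90,190])*5).round(0).tolist())
E
```

```text
time: 7.8
tool_pos: [0.5192, -0.2235, 0.2028]
eef_rot: [[-0.933, 0.361, 0.0], [0.361, 0.933, 0.0], [-0.0, 0.0, -1.0]]
force: [-0.2, 1.0, 0.3]
finger_gap: 0.999
[-2.82296936e-01 -5.55816594e-01  2.12312608e-04] [ 0.51955794 -0.22391769  0.20260895] 0.9996821851687215
2.7 [[266.0, 236.0], [277.0, 198.0], [292.0, 203.0], [302.0, 190.0]]
2.827 [[266.0, 236.0], [281.0, 199.0], [296.0, 205.0], [309.0, 192.0]]
2.95 [[266.0, 236.0], [286.0, 201.0], [301.0, 207.0], [315.0, 195.0]]
```

View pics/t5.png

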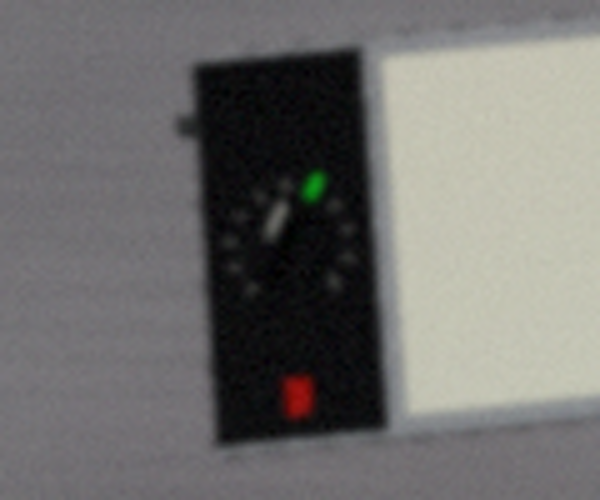

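View pics/s5b.png

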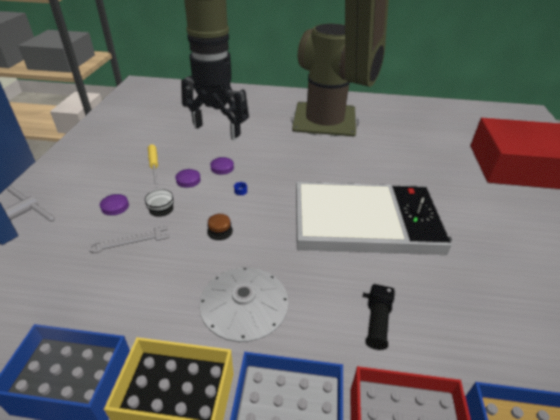

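```bash
python3 -m crank '[[[0,0,0],[-0.07,-0.139,0],1],[[0,0,0],[-0.07,-0.139,0],1],[[0,0,0],[-0.07,-0.139,0],1],[[0,0,0],[-0.07,-0.139,0],1],[[0,0,0.053],[0,0,0.1],1],[[0,0,0.053],[0,0,0.15],1],[[0,0,0],[0,0,0.15],1],[[0,0,0],[0,0,0],1]]' 40
python3 - <<'E'
from h import *
im=arm.read_camera("top");cv2.imwrite(f"pics/t6.png",cv2.resize(im[160:300,285:455,::-1],None,fx=4,fy=4,interpolation=cv2.INTER_CUBIC))
im=arm.read_camera("scene");cv2.imwrite(f"pics/s6.png",cv2.resize(im[110:260,80:260,::-1],None,fx=4,fy=4,interpolation=cv2.INTER_CUBIC))
L=np.array([.535,-.379]); s=arm.sense(); R=s["eef_rot"]; D=np.r_[L-s["tool_pos"][:2],0]; print(R.T@D/.25, s["tool_pos"],s["finger_gap"])
print((proj("scene",[[*s["tool_pos"]],[*s["tool_pos"][:2],.036]])-[80,110])*4)
E
```

```text
time: 8.9
tool_pos: [0.5319, -0.373, 0.0997]
eef_rot: [[-0.766, 0.643, -0.006], [0.643, 0.766, 0.005], [0.008, 0.0, -1.0]]
force: [-0.4, 0.2, -0.3]
finger_gap: 0.999
[-1.03264049e-02 -9.91724454e-03 -6.04989669e-06] [ 0.53462021 -0.37544087  0.10389585] 1.0042304868971923
[[297.92894165 253.924316  ]
 [318.54130821 347.61087961]]
```

View pics/s6.png

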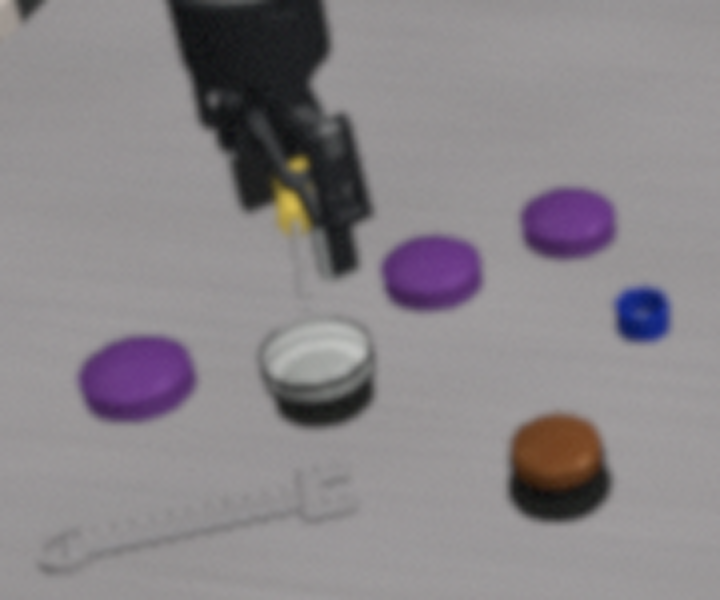

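View pics/t6.png

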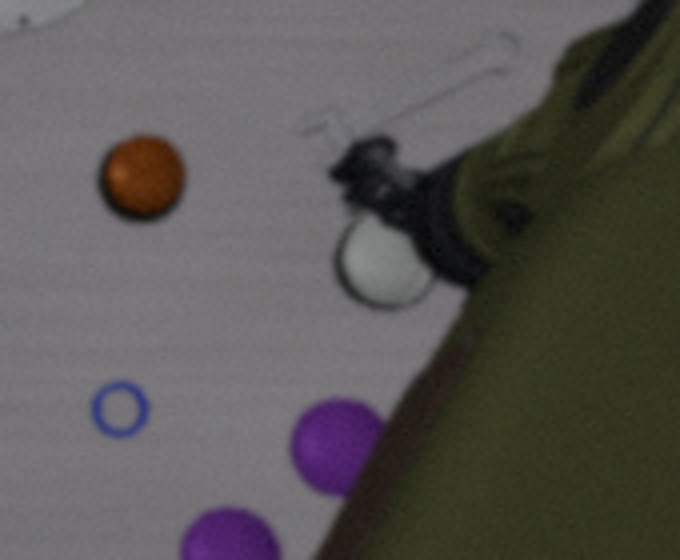

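```bash
python3 -m crank '[[[0,0,0],[-0.01,-0.01,0],1],[[0,0,0],[0,0,0.1],1],[[0,0,0],[0,0,0.1],1],[[0,0,0],[0,0,0],1],[[0,0,0],[0,0,0],1]]' 40
python3 - <<'E'
from h import *
im=arm.read_camera("scene");cv2.imwrite(f"pics/s7.png",cv2.resize(im[130:240,90:230,::-1],None,fx=5,fy=5,interpolation=cv2.INTER_CUBIC))
L=np.array([.535,-.379]); s=arm.sense(); R=s["eef_rot"]; D=np.r_[L-s["tool_pos"][:2],0]; print(R.T@D/.25, s["tool_pos"],s["force"],R[2])
E
```

```text
time: 9.62
tool_pos: [0.5354, -0.3806, 0.0551]
eef_rot: [[-0.765, 0.645, 0.002], [0.645, 0.765, -0.002], [-0.003, 0.0, -1.0]]
force: [0.3, 0.6, 0.2]
finger_gap: 1.004
[ 6.34321663e-03  3.82135276e-03 -2.00749203e-05] [ 0.5355965  -0.38075262  0.05530091] [ 0.72070296  0.20830099 -0.40437045] [-3.33627600e-03  2.84693330e-04 -9.99994394e-01]
```

View pics/s7.png

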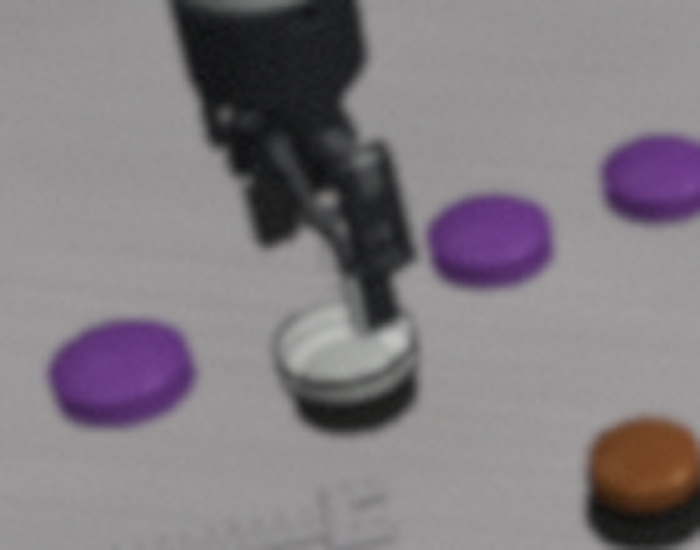

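```bash
python3 -m crank '[[[0,0,0],[0.005,0.003,0],1],[[0,0,0],[0,0,0.06],1],[[0,0,0],[0,0,0.04],1],[[0,0,0],[0,0,0],1]]' 40
python3 - <<'E'
from h import *
s=arm.sense();tp=s["tool_pos"];u=s["eef_rot"][:,1];print(tp,s["force"])
print((proj("scene",[[.562,-.347,.068]])-[90,130])*5)
im=arm.read_camera("scene");cv2.imwrite(f"pics/s8.png",cv2.resize(im[130:240,90:230,::-1],None,fx=5,fy=5,interpolation=cv2.INTER_CUBIC))
E
```

```text
time: 10.18
tool_pos: [0.5326, -0.3775, 0.0265]
eef_rot: [[-0.765, 0.645, -0.003], [0.645, 0.765, 0.002], [0.003, -0.0, -1.0]]
force: [0.0, -0.4, -0.6]
finger_gap: 1.0
[ 0.53262218 -0.37754831  0.02647721] [ 0.00625595 -0.41458066 -0.60626722]
[[375.20829315 322.31875401]]
```

View pics/s8.png

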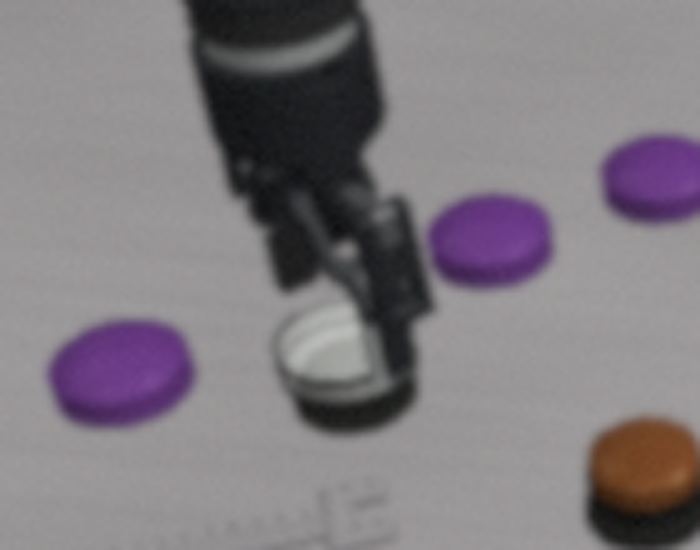

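```bash
python3 -m crank '[[[0,0,0],[0,0,0.035],1],[[0,0,0],[0,0,0.035],1],[[0,0,0],[0,0,0],1],[[0,0,0],[0,0,0],1]]' 40
python3 - <<'E'
from h import *
s=arm.sense();tp=s["tool_pos"];print(tp,s["force"],s["wrist_torque"],s["eef_rot"][2])
im=arm.read_camera("scene");cv2.imwrite(f"pics/s9.png",cv2.resize(im[130:240,90:230,::-1],None,fx=5,fy=5,interpolation=cv2.INTER_CUBIC))
E
```

```text
time: 10.72
tool_pos: [0.5339, -0.3784, 0.0107]
eef_rot: [[-0.765, 0.645, -0.0], [0.645, 0.765, 0.0], [0.0, -0.0, -1.0]]
force: [-0.4, -0.7, 1.2]
finger_gap: 1.001
[ 0.53387598 -0.37844285  0.01074285] [-0.43540036 -0.72527954  1.19370175] [-0.0108111   0.02086607  0.01065589] [ 7.67929157e-05 -1.83799160e-05 -9.99999997e-01]
```

View pics/s9.png

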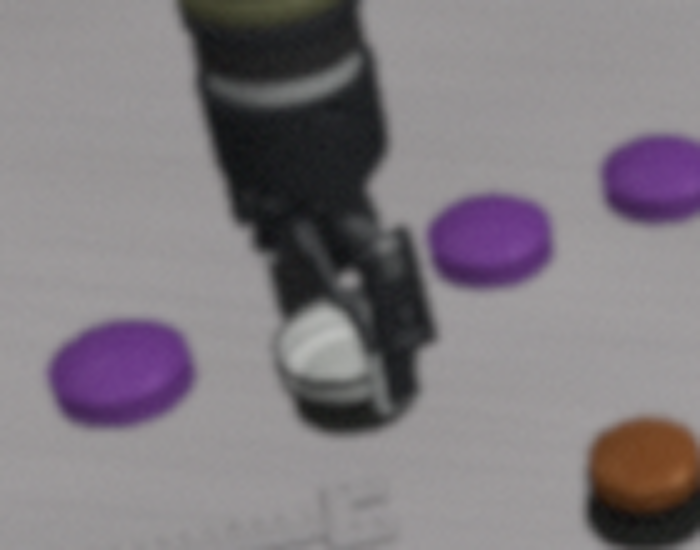

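```bash
python3 -m crank '[[[0,0,0],[0,0,0.023],1],[[0,0,0],[0,0,0],0.9],[[0,0,0],[0,0,0],0.8],[[0,0,0],[0,0,0],0.7],[[0,0,0],[0,0,0],0.6],[[0,0,0],[0,0,0],0.5],[[0,0,0],[0,0,0],0.5]]' 40
python3 - <<'E'
from h import *
s=arm.sense();tp=s["tool_pos"];print(tp,s["force"],s["wrist_torque"],s["eef_rot"][2],s["finger_gap"])
im=arm.read_camera("scene");cv2.imwrite(f"pics/s10.png",cv2.resize(im[130:240,90:230,::-1],None,fx=5,fy=5,interpolation=cv2.INTER_CUBIC))
E
```

```text
time: 11.65
tool_pos: [0.5341, -0.3786, 0.0055]
eef_rot: [[-0.765, 0.645, 0.001], [0.645, 0.765, -0.0], [-0.001, 0.0, -1.0]]
force: [-1.2, -0.1, 4.4]
finger_gap: 0.729
[ 0.53412178 -0.37860437  0.00551141] [-1.20243404 -0.05113218  4.35836734] [0.15252899 0.05525165 0.05209676] [-7.35261544e-04  1.23211236e-04 -9.99999722e-01] 0.7291943298612122
```

View pics/s10.png

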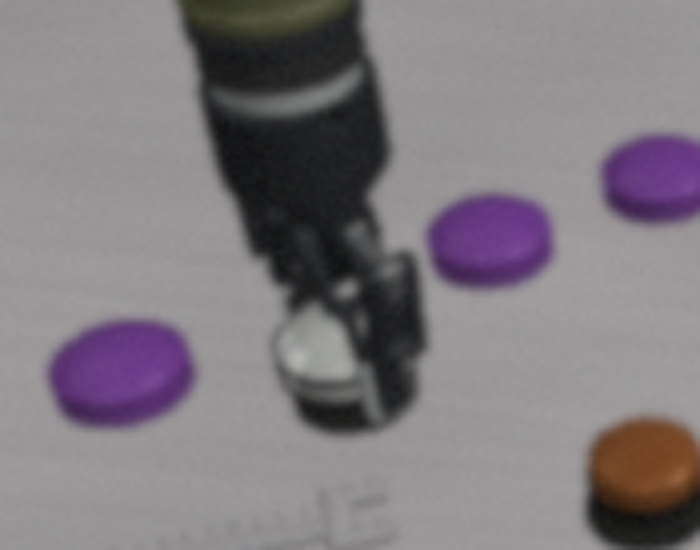

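```bash
python3 -m crank '[[[0,0,0],[0,0,-0.015],0.4],[[0,0,0],[0,0,-0.03],0.4],[[0,0,0],[0,0,-0.04],0.4],[[0,0,0],[0,0,-0.05],0.4],[[0,0,0],[0,0,-0.05],0.4],[[0,0,0],[0,0,-0.03],0.4],[[0,0,0],[0,0,0],0.4],[[0,0,0],[0,0,0],0.4]]' 40
python3 - <<'E'
from h import *
s=arm.sense();tp=s["tool_pos"];print(tp,s["force"],s["wrist_torque"],s["eef_rot"][2],s["finger_gap"])
im=arm.read_camera("scene");cv2.imwrite(f"pics/s11.png",cv2.resize(im[110:240,90:230,::-1],None,fx=4.5,fy=4.5,interpolation=cv2.INTER_CUBIC))
E
```

```text
time: 12.7
tool_pos: [0.5336, -0.3782, 0.0585]
eef_rot: [[-0.765, 0.645, -0.001], [0.645, 0.765, 0.0], [0.001, -0.0, -1.0]]
force: [0.2, -0.4, -1.1]
finger_gap: 0.734
[ 0.53359143 -0.37822167  0.05848509] [ 0.20222096 -0.35898435 -1.14593351] [-0.00975358  0.00742324 -0.01100463] [ 6.76889599e-04 -4.26432100e-05 -9.99999770e-01] 0.7340164693751889
```

View pics/s11.png

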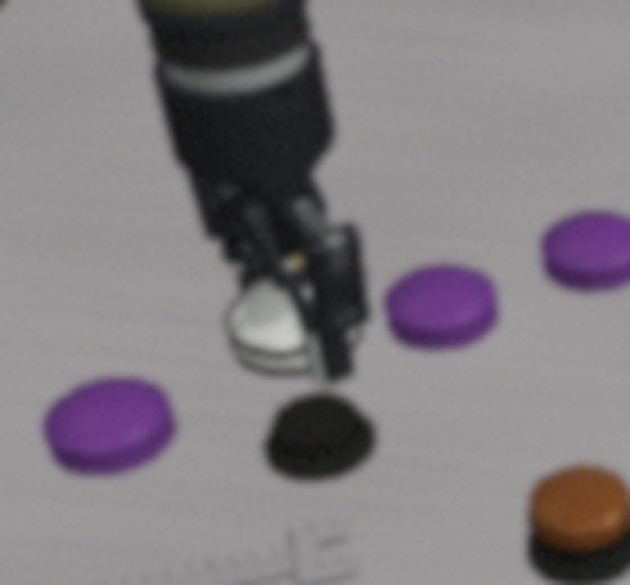

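```bash
python3 -m crank '[[[0,0,0],[0,0,-0.04],0.4],[[0,0,0],[0,0,-0.07],0.4],[[0,0,0],[0,0,-0.08],0.4],[[0,0,0],[0,0,-0.05],0.4],[[0,0,0],[0.01,0.011,-0.026],0.4],[[0,0,0],[0.03,0.032,0],0.4],[[0,0,0],[0.05,0.054,0],0.4],[[0,0,0],[0.07,0.076,0],0.4]]' 40; python3 -m crank '[[[0,0,0],[0.08,0.087,0],0.4],[[0,0,0],[0.08,0.087,0],0.4],[[0,0,0],[0.08,0.087,0],0.4],[[0,0,0],[0.08,0.087,0],0.4],[[0,0,0],[0.08,0.087,0],0.4],[[0,0,0],[0.08,0.087,0],0.4],[[0,0,0],[0.08,0.087,0],0.4],[[0,0,0],[0.08,0.087,0],0.4]]'
python3 - <<'E'
from h import *
s=arm.sense(); R=s["eef_rot"]; D=np.array([.5128,.071,.1245])-s["tool_pos"]; print(R.T@D/.25,s["tool_pos"],s["finger_gap"],s["time"])
E
```

```text
time: 13.75
tool_pos: [0.5305, -0.3178, 0.1244]
eef_rot: [[-0.764, 0.645, -0.001], [0.645, 0.764, 0.001], [0.002, 0.0, -1.0]]
force: [0.3, 0.7, -0.8]
finger_gap: 0.727
time: 14.75
tool_pos: [0.5195, -0.0812, 0.1246]
eef_rot: [[-0.765, 0.644, -0.002], [0.644, 0.765, 0.001], [0.002, -0.001, -1.0]]
force: [-0.2, 0.2, -0.9]
finger_gap: 0.73
[0.41248635 0.44851578 0.00101331] [ 0.51950436 -0.08119086  0.124644  ] 0.7297810094937031 14.75
```

```bash
python3 -m crank '[[[0,0,0],[0.08,0.087,0],0.4],[[0,0,0],[0.08,0.087,0],0.4],[[0,0,0],[0.08,0.087,0],0.4],[[0,0,0],[0.07,0.076,0],0.4],[[0,0,0],[0.05,0.054,0],0.4],[[0,0,0],[0.035,0.038,0],0.4],[[0,0,0],[0.02,0.02,0],0.4],[[0,0,0],[0,0,0],0.4]]'; python3 -m crank '[[[0,0,0],[0,0,0],0.4],[[0,0,0],[0,0,0],0.4],[[0,0,0],[0,0,0],0.4],[[0,0,0],[0,0,0],0.4]]'
python3 - <<'E'
from h import *
s=arm.sense(); R=s["eef_rot"]; D=np.array([.5128,.071,.1235])-s["tool_pos"]; print(D,R[2],s["tool_pos"],s["finger_gap"],s["time"],s["force"])
for c in("scene","top"):
    im=arm.read_camera(c);cv2.imwrite(f"pics/{c}12.png",im[:,:,::-1])
    if c=="scene": cv2.imwrite(f"pics/s12z.png",cv2.resize(im[110:260,290:460,::-1],None,fx=4,fy=4,interpolation=cv2.INTER_CUBIC))
E
```

```text
time: 15.75
tool_pos: [0.514, 0.0693, 0.1252]
eef_rot: [[-0.765, 0.644, -0.0], [0.644, 0.765, -0.0], [-0.0, -0.0, -1.0]]
force: [-0.4, 0.8, -0.7]
finger_gap: 0.734
time: 16.25
tool_pos: [0.5141, 0.0691, 0.1253]
eef_rot: [[-0.764, 0.645, 0.0], [0.645, 0.764, -0.0], [-0.0, 0.0, -1.0]]
force: [-0.6, 0.2, -0.9]
finger_gap: 0.729
[-0.00126899  0.00193801 -0.001824  ] [-6.97042852e-05  5.00677213e-07 -9.99999998e-01] [0.51406899 0.06906199 0.125324  ] 0.7292002714912696 16.25 [-0.59733706  0.16634416 -0.85297448]
```

View pics/s12z.png

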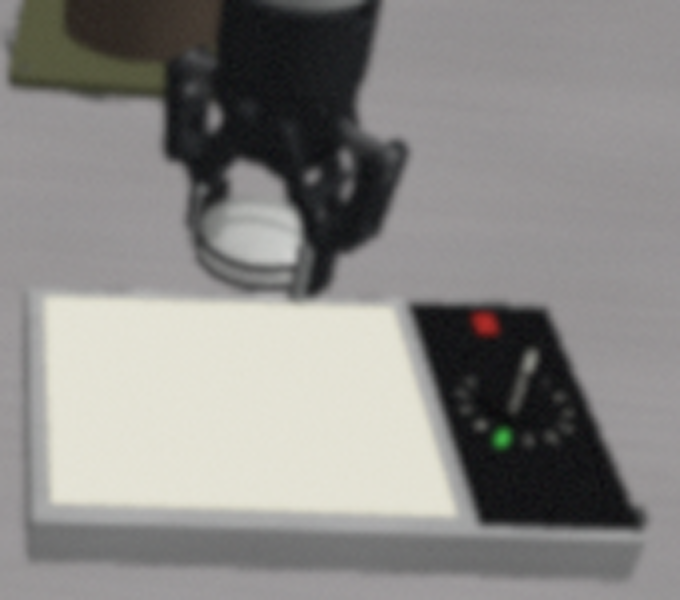

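View pics/top12.png

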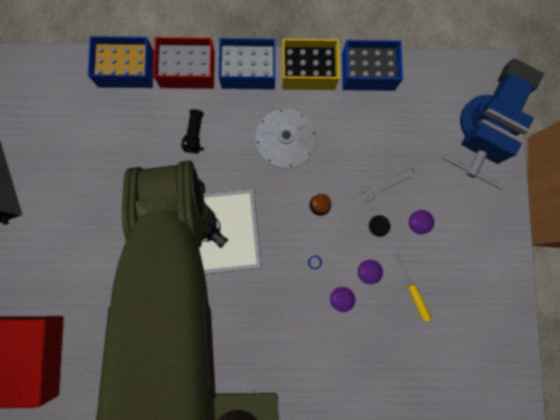

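```bash
for i in 1 2 3; do python3 -m crank '[[[0,0,0],[0,0,0],0.4],[[0,0,0],[0,0,0],0.4],[[0,0,0],[0,0,0],0.4],[[0,0,0],[0,0,0],0.4],[[0,0,0],[0,0,0],0.4],[[0,0,0],[0,0,0],0.4],[[0,0,0],[0,0,0],0.4],[[0,0,0],[0,0,0],0.4]]' | head -2; done
python3 - <<'E'
from h import *
s=arm.sense(); print(s["tool_pos"],s["finger_gap"],s["time"],s["dq"].round(4))
im=arm.read_camera("scene").copy()
x,y,z=s["tool_pos"]
for zz,col in((z+.0145,(255,0,0)),(z+.0305,(0,255,0))):
    for q in proj("scene",circ(x,y,zz)): 
        cv2.circle(im,tuple(int(v) for v in np.round(q)),0,col,-1)
cv2.imwrite("pics/s13.png",cv2.resize(im[110:260,290:460,::-1],None,fx=4,fy=4,interpolation=cv2.INTER_NEAREST))
E
```

```text
time: 17.35
tool_pos: [0.514, 0.0693, 0.1253]
time: 18.35
tool_pos: [0.514, 0.0693, 0.1253]
time: 19.35
tool_pos: [0.514, 0.0693, 0.1253]
[0.51404179 0.06925392 0.12529351] 0.7321195516891974 19.35 [-0.001   0.0002 -0.0014 -0.0026 -0.001   0.0002]
```

View pics/s13.png

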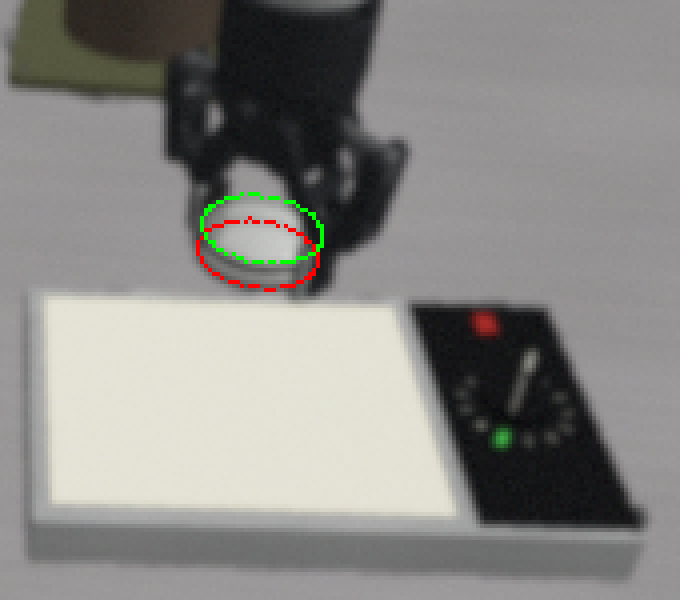

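Run:
```python
from rig import arm
print(arm.close_job(), arm.sense()["time"])
```

```text
the job is handed in; nothing more can be done
the job is handed in; nothing more can be done
```

I turned the dimmer knob to the green mark and lifted the clear lens off its rest by its edge. I then held it level over the middle of the white panel for more than three seconds and handed the job in. The last clock reading before that was 19.35 s of the 64 s allowed; no verdict is reported.

- **Knob:** the gripper angle when I let go puts it at about 2.83 rad. Reading the pointer line in the two camera pictures gave about 2.87 to 2.88 rad instead. That is a small disagreement, well inside the 0.16 tolerance, and the pointer still looked the same in the last picture.
- **Lens:** its underside is about 102 mm above the panel and its centre about 2 mm from the panel's middle, by arm readings and the panel position I measured. The tool is vertical, joint speeds are near zero and the grip opening is steady at about 0.73. The predicted outline matched the lens in the last picture to within a few millimetres.
- **Other parts:** in the top picture taken over the panel, the amber lens, spacer, hub cover, throttle, wrench and screwdriver look unmoved. I judged that by eye and did not measure it.

One early check failed: fitting the panel's outline automatically in the scene picture did not work. I used the fit from the top camera, and its corners lined up with the scene picture.

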